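# Press a capacitor into the sprung cradle of its test stand and hold it

## Robot

A 6-joint arm with a two-finger parallel gripper is mounted at the origin on a cart in front of the work surface, level with it; the furniture and walls round the work are solid. World frame = base frame: x ahead of the robot, y to its left, z up, the work surface at z = 0. Lengths are in m, angles in degrees, forces in N, time in s.
With the tool pointing down it reaches from about 0.375 to 0.9 m from the base axis. Payload 3.1 kg.
Tool frame: the origin (TCP) lies at the very end of the fingers, on their centre line; the grasp point (between the pads) lies 19 mm behind it (bot.tcp_to_grasp is the distance from the TCP to the grasp point, in m); z points along the fingers, y is the direction in which the jaws open and shut (so a half turn about z gives the same grasp; the last joint's range is limited). The gripper opens to 87 mm and grips with 3 to 60 N. Pads are 19 mm wide; open, the fingers measure 117 mm over their backs; the gripper's body (75 mm by 190 mm) begins 51 mm behind the grasp point.
Start: joints at [55.663, 30.224, 82.088, -0, 67.689, -10.227], TCP at [0.255, 0.57, 0.223] pointing down, gripper open.
Joint ranges: [-176.69, 176.69], [-43.24, 126.21], [12.49, 139.97], [-82, 262], [0, 151.66], [-163.58, 163.58]. Speed limits (degrees/s): [159.86, 159.86, 180, 180, 180, 180].

## Interface

Orientations are given as a 3x3 rotation matrix whose columns are the frame's x, y, z axes.
In Python, from rig import telemetry, eyes, order, bot gives the robot as it stands. The module is installed in compiled form; this text tells all that it offers.
- The arm moves only by the tool servo_tool, never from a script. Its argument "targets" is a list of rows, each a list of 2 entries, a list of its own where there are three numbers: the shift along the tool's x, y, z in m, then the turn, a rotation vector about the tool's x, y, z in rad. In form: [[[tx, ty, tz], [wx, wy, wz]], ...]. A call has 1 to 12 rows; each row is the pose to reach, as a shift and turn from the pose commanded when the call began, along the tool's axes at that moment; what a row does not reach only later rows make up. A row lasts 1/8 s, in which the tool goes at most 62.5 mm and 10.7 degrees, less where a joint would pass 70% of its speed; a pose out of reach is approached as far as the arm can. A call with a gripper value outside its range is refused whole. "gripper" is the finger opening in m, from 0 to 0.087, set as the call begins (left out, the last holds). The fingers move at their own pace and stop on an object; the grip force is fixed at half the most. Time passes only in rows, so rows that repeat a pose let the fingers close. It gives the time, the measured TCP pose, the force and the opening at its end, in the units of the state.
- telemetry.read_state(): the state, without advancing time (a new reading comes with each control period).
- eyes.capture(name): name is "scene" or "top" or "wrist"; returns a dict with "pixels" (384x512x3 uint8, blue, green, red), "intrinsics" (3x3 intrinsics, pixels), "extrinsics" (4x4, takes a point from camera to world coordinates); the wrist camera has in their place "T_tool_cam" (4x4, takes a point from camera to tool coordinates, whose origin is the TCP and whose axes are the flange's). Camera axes: x right, y down, z forward; pixel columns grow to the right and rows downward; lengths in m; the calibration is good to about 2 mm. A picture is of the moment at which its call begins: read the wrist's pose just before it. There is no depth.
- order.hand_in(): hands the job in, once; it reports no verdict.
The state is a dict: "time_s": time; "joint_positions": joint angles; "qvel": joint speeds; "tau": joint torques, N m; "position": TCP position; "tcp_rot": TCP orientation; "force": force on the tool from outside, world axes, zero at the start; "moment": the same for the moment, N m; "opening": opening from 0.0 (shut) to 1.0 (fully open).
Only numpy, scipy, OpenCV 4.12 (cv2) and the standard library are available. Lean on these libraries where they do the work, as an engineer would, in place of code of your own. Each camera call takes 0.05 s, during which the arm holds its last target. There are 200 camera calls.

## Task

Swing the transport brace of the capacitor test stand aside until it snaps over against its end stop. Then stand the tall round can capacitor upright in the stand's sprung ring cradle, press it fully down onto the stop and keep it pressed: the program finishes with the robot still holding the capacitor down, the brace still out at its stop. Leave the other parts on the bench where they are.

Things in the scene. Friction and masses are not known exactly. Their poses are not given: they have to be found in the camera images.
- test_stand: Capacitor test stand, fixed to the bench: aluminium plate 155 x 112 x 12 mm with the cradle, a coil spring, guide rods (tops 59 mm above the bench) and a pivot post. Origin on the bench directly under the cradle's axis; its +x points from the cradle to the pivot post (75 mm away), z up. The plate reaches from x = -65 to +90 mm. The stand's yaw varies by about 0.2 rad.
- cradle (a joint): How far the sprung cradle is pressed down, m: 0 = up, 0.018 = on its stop. Spring: about 4.5 N to start moving, 13.5 N to reach the stop (less the weight of what stands in it). It rises again if let go.
- cradle_seat (a point): Centre of the cradle's flat inner floor, moves with it; 44 mm above the bench when up, 26 mm when fully down. The grey cradle is an open round cup: bore 58 mm, widening to 68 mm at the rim, rim 22 mm above this point, outside 74 mm across at the rim; three guide lugs reach 52 mm from its axis at the level of the floor.
- brace (a joint): Angle of the brace, rad: 0 = across over the cradle (blocks it), 1.6 = end stop; grows counterclockwise seen from above (the knob goes from the robot side of the cradle to the right). Starts at 0 to 0.25. It turns easily to about 1.0 rad, then a ball detent resists (about 0.15 N m) until about 1.38 rad; past that it snaps on to the end stop and stays.
- brace_hinge (a point): Fixed point on the brace's vertical pivot axis, 90 mm above the bench. Nothing at the pivot is higher.
- brace_knob (a point): Top centre of the upright round black knob on the free end of the brace: 16 mm diameter, grip 36 mm high, top 125 mm above the bench, 135 mm from the pivot axis. The flat steel bar under it (16 mm wide) lies 79 to 89 mm above the bench.
- capacitor: Upright round can capacitor, 51 mm diameter, body 81 mm high, two screw terminals on top to 90 mm; 0.13 to 0.27 kg. Starts standing on the bench, left of the stand or at its front right. Origin at the centre of its underside, z up along the can.
- spool: Solder spool standing on its flange, 54 mm diameter, 40 mm high; origin at the centre of its underside. Not to be moved.
- tee: Small white tee fitting lying in front of the stand, 36 x 39 x 14 mm; origin at the centre of its underside. Not to be moved.
- choke: Toroid choke lying flat, 57 mm diameter, 21 mm high; origin at the centre of its underside. Not to be moved.
- film_cap: Grey box-shaped film capacitor, 30 x 57 x 41 mm; origin at the centre of its underside. Not to be moved.
- sink: Finned heat sink, 60 x 90 x 30 mm, beyond the stand; origin at the centre of its underside. Not to be moved.
Not all that is in view belongs to the job. Several things look just like the capacitor: the one meant starts farthest to the robot's left.

How it is judged (in metres and radians):
On the way, in this order (a step that is already met when the one before it is completed fails the run):
1. the brace is swung out and has snapped to its end stop (value of joint brace above 1.5 rad), for 0.2 s.
2. the capacitor stands in the cradle and the cradle is pressed down to its stop (horizontal distance between capacitor and cradle_seat below 0.007 m and z of capacitor in the frame of cradle_seat between -0.004 and 0.004 m and angle between capacitor's own z axis and vertical below 0.1 rad and value of joint cradle above 0.0155 m and value of joint brace above 1.5 rad), for 0.3 s.
At the end, for the whole second after the job is handed in: Through the last second the robot keeps the capacitor pressed down: upright within 0.1 rad, centred in the cradle within 7 mm, on its floor within 4 mm, cradle down at least 15.5 of 18 mm, robot touching it (over 3 N), over 5 N on the cradle, at rest; brace beyond 1.5 rad (all of step 2 and contact force between capacitor and cradle above 5 N and contact force between any of the fingers, the arm and capacitor above 3 N and linear speed of capacitor below 0.03 m/s); the arm keeps its last pose, push and grip.
It fails at once if the solder spool is shifted by more than 30 mm (distance of spool from where it was at the start of the episode above 0.03 m).
It fails at once if the small tee fitting is shifted by more than 30 mm (distance of tee from where it was at the start of the episode above 0.03 m).
It fails at once if the toroid choke is shifted by more than 30 mm (distance of choke from where it was at the start of the episode above 0.03 m).
It fails at once if the box-shaped film capacitor is shifted by more than 30 mm (distance of film_cap from where it was at the start of the episode above 0.03 m).
It fails at once if the heat sink is shifted by more than 30 mm (distance of sink from where it was at the start of the episode above 0.03 m).
It also fails if it takes over 58 s, if anything falls off the work surface, if the arm or the gripper's body presses on something with over 40 N, if the wrist force passes 120 N, or if a joint passes its speed limit or range.

## Working session

There is one attempt and no reset: what is moved stays moved. The work goes in short steps, Python scripts to look and compute and a tool call to move; the robot and the scene stay as the last step left them, time stands still between calls to the robot, and variables do not carry over. Pictures are saved under pics/ and viewed, about 8 in all and at most 12, crops included, and the job is handed in when it is done.

Besides the shell and the picture viewer there is one more tool, called after "Call:" as name(argument=value, ...) on one line, values as JSON. servo_tool: Moves the arm, as the interface text tells. Its arguments: {"type":"object","properties":{"targets":{"type":"array","items":{"type":"array"}},"gripper":{"type":"number"}},"required":["targets"]}

```bash
mkdir -p pics; cat > h.py <<'E'
import numpy as np, cv2
from rig import telemetry, eyes, order, bot
np.set_printoptions(precision=4, suppress=True)
def cap(n):
    s=telemetry.read_state(); c=eyes.capture(n); K=np.array(c["intrinsics"])
    if n=="wrist":
        T=np.eye(4);T[:3,:3]=s["tcp_rot"];T[:3,3]=s["position"];E=T@np.array(c["T_tool_cam"])
    else: E=np.array(c["extrinsics"])
    return np.array(c["pixels"]),K,E
def ray(K,E,u,v):
    d=E[:3,:3]@np.linalg.solve(K,[u,v,1.]); return E[:3,3],d
def onz(K,E,u,v,z):
    o,d=ray(K,E,u,v); return o+d*(z-o[2])/d[2]
def proj(K,E,p):
    q=K@(E[:3,:3].T@(np.asarray(p,float)-E[:3,3])); return q[:2]/q[2]
E
python3 - <<'E'
from h import *
for n in("scene","top"):
    im,K,E=cap(n); np.savez(f"{n}0.npz",im=im,K=K,E=E)
    cv2.imwrite(f"pics/{n}0.png",im); print(n,K,E)
s=telemetry.read_state();print(s["tcp_rot"],s["time_s"],bot.tcp_to_grasp)
E
```

```text
scene [[442.9693   0.     251.0849]
 [  0.     442.9693 186.277 ]
 [  0.       0.       1.    ]] [[ 0.8519 -0.2172  0.4765  0.0436]
 [-0.5237 -0.3584  0.7728 -0.9291]
 [ 0.0029 -0.9079 -0.4191  0.5352]
 [ 0.      0.      0.      1.    ]]
top [[375.4332   0.     252.9046]
 [  0.     375.4332 188.3251]
 [  0.       0.       1.    ]] [[ 0.0226 -0.9796  0.1995  0.3876]
 [-0.9997 -0.0228  0.0013 -0.119 ]
 [ 0.0033 -0.1994 -0.9799  0.9359]
 [ 0.      0.      0.      1.    ]]
[[-0.9128  0.4085 -0.0011]
 [ 0.4085  0.9128 -0.0016]
 [ 0.0004 -0.002  -1.    ]] 0.1 0.0187
```

View pics/scene0.png

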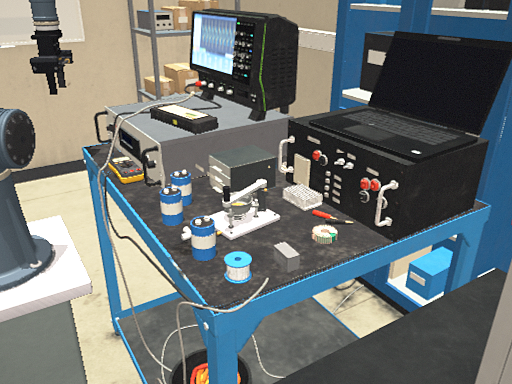

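View pics/top0.png

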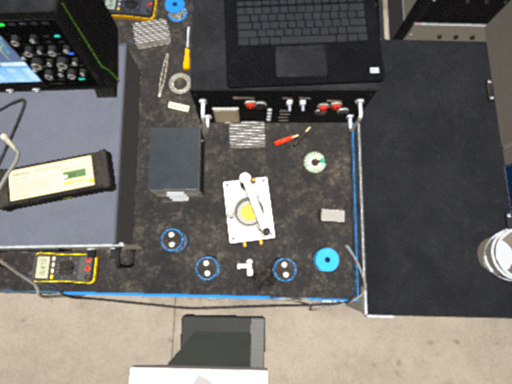

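The top view shows the candidates: blue cans at (173,240), (207,267) and (285,269). The one meant is farthest to the robot's left, so (173,240). The stand is at (248,210), the brace pivot near (245,178), and the knob end near (267,232). The tall grey bench instrument (column <135) and the dark box (175,160) are obstacles.

```bash
python3 - <<'E'
from h import *
d=np.load("top0.npz");im,K,E=d["im"],d["K"],d["E"]
c=im[110:300,110:370]; cv2.imwrite("pics/crop0.png",cv2.resize(c,None,fx=3,fy=3,interpolation=cv2.INTER_CUBIC))
for n,u,v,z in [("capA",173,240,.081),("capB",207,267,.081),("capC",285,269,.081),("cradle",248,211,.05),("pivot",244,179,.09),("knob",266,235,.125),("tee",245,268,.014),("box near-left",151,190,.1),("box right near",201,193,.1),("instr edge",137,244,.13),("instr edge0",137,244,0.)]: print(n,onz(K,E,u,v,z))
hsv=cv2.cvtColor(im,cv2.COLOR_BGR2HSV)
m=cv2.inRange(hsv,(98,120,60),(118,255,255));n,l,st,ce=cv2.connectedComponentsWithStats(m)
for i in range(1,n):
    if st[i,4]>25: print(st[i],ce[i])
d=np.load("scene0.npz");im=d["im"]
c=im[130:290,90:350]; cv2.imwrite("pics/crop1.png",cv2.resize(c,None,fx=3,fy=3,interpolation=cv2.INTER_CUBIC))
E
```

```text
capA [0.4384 0.0599 0.081 ]
capB [ 0.3804 -0.0197  0.081 ]
capC [ 0.38   -0.1935  0.081 ]
cradle [ 0.5127 -0.1074  0.05  ]
pivot [ 0.5813 -0.0968  0.09  ]
knob [ 0.451  -0.1484  0.125 ]
tee [ 0.3796 -0.1032  0.014 ]
box near-left [0.5485 0.1131 0.1   ]
box right near [ 0.5442 -0.0006  0.1   ]
instr edge [0.4253 0.1255 0.13  ]
instr edge0 [0.4313 0.1649 0.    ]
[164   0  24  22 300] [175.16     8.0067]
[68 51  7  5 27] [71.2222 53.1852]
[351 131   7 128 362] [354.1961 195.3287]
[506 165   6  41 138] [509.4275 180.3768]
[161 228  23  24 134] [173.0597 238.5224]
[313 248  27  24 123] [323.4715 259.3171]
[195 256  24  24 132] [207.2273 267.2424]
[324 257   7   6  31] [327.0645 259.4194]
[273 258  24  24 138] [284.3043 269.7246]
[355 265   4  31  87] [356.8621 280.3678]
[ 63 291 208   8 705] [167.2071 294.3858]
[308 297  41   5  88] [328.5909 298.6818]
```

View pics/crop0.png

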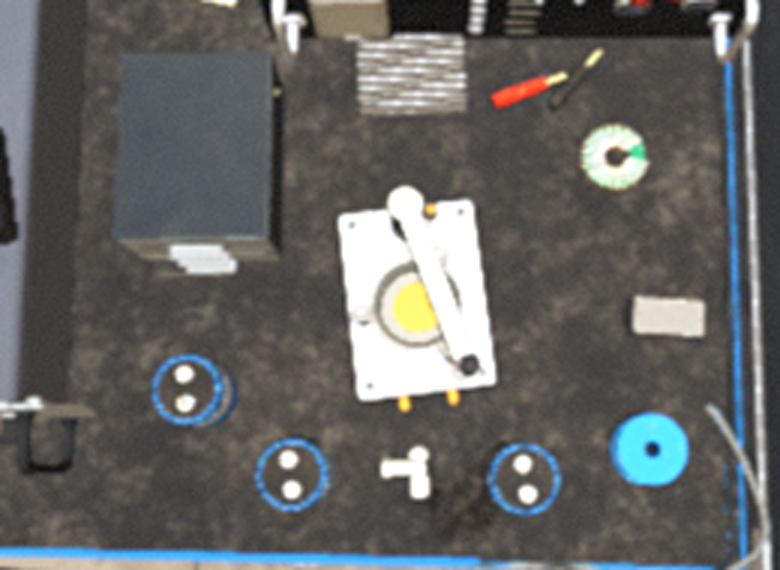

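View pics/crop1.png

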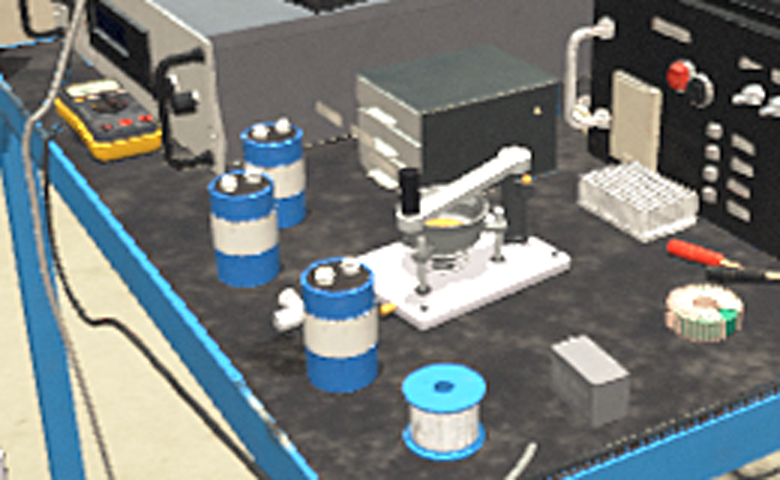

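Crop 1 (top, ×3) shows the knob at full-image (266.3,231.3), the pivot (245,177.7), the cradle rim (249.3,211.7) and can A's rim (172.7,239.7). Crop 2 (scene) confirms that can A stands alone at the back left, beside the instrument with the multimeter, so it is the leftmost.

```bash
cat >> h.py <<'E'
from scipy.spatial.transform import Rotation as R
def go(p,psi,s=None):
    """tool-frame shift and turn to reach world TCP p, jaws (tool y) at yaw psi deg, tool down"""
    s=s or telemetry.read_state(); R0=np.array(s["tcp_rot"]); a=np.radians(psi)
    y=np.array([np.cos(a),np.sin(a),0]); z=np.array([0,0,-1.]); R1=np.c_[np.cross(y,z),y,z]
    return R0.T@(np.asarray(p)-s["position"]), R.from_matrix(R0.T@R1).as_rotvec()
E
python3 - <<'E'
from h import *
d=np.load("top0.npz");K,E=d["K"],d["E"]; d=np.load("scene0.npz");K2,E2=d["K"],d["E"]
kn=onz(K,E,266.3,231.3,.125);pv=onz(K,E,245,177.7,.09);cr=onz(K,E,249.3,211.7,.066);ca=onz(K,E,172.7,239.7,.081)
print("knob",kn,"pivot",pv,"cradle",cr,"cap",ca)
print("L",np.linalg.norm((kn-pv)[:2]),np.linalg.norm((pv-cr)[:2]))
yaw=np.arctan2(*(pv-cr)[[1,0]]);th=np.arctan2(*(kn-pv)[[1,0]])-yaw-np.pi
print("yaw",yaw,"theta",(th+np.pi)%(2*np.pi)-np.pi)
def tri(a,b):
    o1,d1=ray(K,E,*a);o2,d2=ray(K2,E2,*b);A=np.c_[d1,-d2];t=np.linalg.lstsq(A,o2-o1,rcond=None)[0]
    return (o1+d1*t[0]+o2+d2*t[1])/2,np.linalg.norm(o1+d1*t[0]-o2-d2*t[1])
f=lambda x,y:(90+x/3,130+y/3); g=lambda x,y:(110+x/3,110+y/3)
print("knob",tri(g(469,364),f(409,174)));print("cap",tri(g(187,389),f(272,136)));print("pivot",tri(g(405,203),f(516,154)))
print("box near right",tri(g(270,237),f(424,109)),"instr corner",tri((131,244),f(215,43)),"blk",onz(K,E,205,110,.12))
for p in [(.255,.5,.30),]: print(go(p,30))
E
```

```text
knob [ 0.4589 -0.1489  0.125 ] pivot [ 0.5845 -0.0991  0.09  ] cradle [ 0.5088 -0.1107  0.066 ] cap [0.439  0.0606 0.081 ]
L 0.13509900423543772 0.07653328087065889
yaw 0.15292460588127793 theta 0.22523715019862944
knob (array([ 0.4596, -0.1494,  0.1236]), np.float64(0.001431110739447856))
cap (array([0.4396, 0.0613, 0.0806]), np.float64(0.0011846066923654152))
pivot (array([ 0.5852, -0.0996,  0.0912]), np.float64(0.0020970287691073923))
box near right (array([0.5547, 0.001 , 0.1021]), np.float64(0.0038000305997359803)) instr corner (array([0.4232, 0.1334, 0.1464]), np.float64(0.002112001802286101)) blk [ 0.7362 -0.0029  0.12  ]
(array([-0.0286, -0.0639, -0.0782]), array([-0.002 ,  0.0003,  0.6264]))
```

```bash
python3 - <<'E'
from h import *
for p,a in [((.40,.25,.28),0),((.4589,-.1489,.20),-68.3)]: print(*go(p,a))
E
```

```text
[-0.2631 -0.2329 -0.058 ] [-0.0019  0.0008  1.15  ]
[-0.4798 -0.5728  0.0226] [-0.0014  0.0021  2.3421]
```

Call:
servo_tool(targets=[[[0,0,-0.058],[0,0,0.18]],[[-0.263,-0.233,-0.058],[0,0,1.15]],[[-0.263,-0.233,-0.058],[0,0,1.15]],[[-0.263,-0.233,-0.058],[0,0,1.15]],[[-0.263,-0.233,-0.058],[0,0,1.15]],[[-0.263,-0.233,-0.058],[0,0,1.15]],[[-0.263,-0.233,-0.058],[0,0,1.15]],[[-0.48,-0.573,-0.02],[-0.001,0.002,2.342]],[[-0.48,-0.573,-0.02],[-0.001,0.002,2.342]],[[-0.48,-0.573,0.0],[-0.001,0.002,2.342]],[[-0.48,-0.573,0.0],[-0.001,0.002,2.342]],[[-0.48,-0.573,0.023],[-0.001,0.002,2.342]]], gripper=0.045)

```text
time_s: 1.6
position: [0.4458, -0.0559, 0.2297]
tcp_rot: [[0.81, 0.586, 0.003], [0.586, -0.81, 0.001], [0.003, 0.001, -1.0]]
force: [1.0, -0.2, 0.3]
opening: 0.523
```

```bash
python3 - <<'E'
from h import *
s=telemetry.read_state();print(s["time_s"],s["position"],s["tcp_rot"],s["opening"],s["force"])
print(*go((.4589,-.1489,.20),-68.3))
E
```

```text
1.6 [ 0.4458 -0.0559  0.2297] [[ 0.81    0.5865  0.0025]
 [ 0.5865 -0.81    0.0008]
 [ 0.0025  0.0008 -1.    ]] 0.5226002045426289 [ 1.0345 -0.1813  0.2941]
[-0.044   0.083   0.0297] [ 0.0005 -0.0026  0.2479]
```

Call:
servo_tool(targets=[[[-0.044,0.083,0.03],[0,-0.003,0.248]],[[-0.044,0.083,0.03],[0,-0.003,0.248]],[[-0.044,0.083,0.03],[0,-0.003,0.248]],[[-0.044,0.083,0.03],[0,-0.003,0.248]],[[-0.044,0.083,0.03],[0,-0.003,0.248]]])

```text
time_s: 2.22
position: [0.4586, -0.1452, 0.1999]
tcp_rot: [[0.926, 0.378, -0.002], [0.378, -0.926, 0.0], [-0.002, -0.001, -1.0]]
force: [-0.2, 0.1, 0.2]
opening: 0.516
```

```bash
python3 - <<'E'
from h import *
im,K,E=cap("wrist");cv2.imwrite("pics/w1.png",im)
s=telemetry.read_state();print(s["time_s"],s["position"],s["opening"],s["qvel"])
print("knob pred",proj(K,E,(.4589,-.1489,.125)),"pivot",proj(K,E,(.5848,-.0993,.09)),"cradle",proj(K,E,(.5088,-.1107,.066)))
print(*go((.4589,-.1489,.10),-68.3))
E
```

```text
2.275 [ 0.4588 -0.1453  0.1999] 0.5122603738833704 [ 0.0178 -0.0363 -0.1866 -0.1223 -0.1473  0.0411]
knob pred [251.2788 203.0965] pivot [253.1538  29.2316] cradle [233.3702 121.972 ]
[-0.0011  0.0035  0.0999] [-0.0006  0.0018  0.0087]
```

View pics/w1.png

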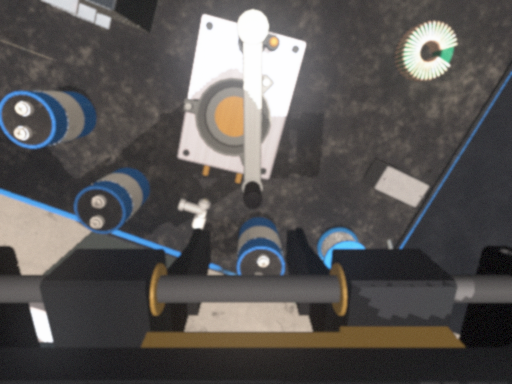

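The wrist view shows the knob at (253,200), the pivot (253,26) and the cradle (233,118). All are within 3 px (about 1.5 mm) of prediction, and the jaws straddle the knob. Next I go down.

Call:
servo_tool(targets=[[[-0.0,0.002,0.05],[0,0.002,0.009]],[[-0.0,0.002,0.1],[0,0.002,0.009]],[[-0.0,0.002,0.1],[0,0.002,0.009]],[[-0.0,0.002,0.1],[0,0.002,0.009]],[[-0.0,0.002,0.1],[0,0.002,0.009]]])

```text
time_s: 2.9
position: [0.4609, -0.149, 0.1017]
tcp_rot: [[0.93, 0.368, 0.004], [0.368, -0.93, -0.002], [0.003, 0.003, -1.0]]
force: [-0.0, -0.2, -0.1]
opening: 0.515
```

```bash
python3 - <<'E'
from h import *
s=telemetry.read_state();print(s["position"],s["force"],s["opening"])
for t in np.arange(.35,1.66,.1):
    a=t+.153; p=np.array([.586-.135*np.cos(a),-.0993-.135*np.sin(a),.1]); print(round(t,2),p,*go(p,np.degrees(a)-90,s))
E
```

```text
[ 0.4609 -0.149   0.1017] [-0.0412 -0.2427 -0.1211] 0.5148311148380265
0.35 [ 0.4677 -0.1644  0.1   ] [0.0007 0.0167 0.0017] [ 0.0033 -0.0027 -0.1261]
0.45 [ 0.4748 -0.1759  0.1   ] [0.003  0.03   0.0018] [ 0.0034 -0.0025 -0.2261]
0.55 [ 0.483  -0.1866  0.1   ] [0.0067 0.043  0.0018] [ 0.0036 -0.0023 -0.3261]
0.65 [ 0.4922 -0.1964  0.1   ] [0.0116 0.0556 0.0019] [ 0.0037 -0.0022 -0.4261]
0.75 [ 0.5024 -0.2053  0.1   ] [0.0178 0.0676 0.0019] [ 0.0038 -0.002  -0.5261]
0.85 [ 0.5134 -0.2131  0.1   ] [0.0252 0.0789 0.002 ] [ 0.0039 -0.0018 -0.6261]
0.95 [ 0.5251 -0.2198  0.1   ] [0.0336 0.0894 0.0021] [ 0.004  -0.0016 -0.7261]
1.05 [ 0.5375 -0.2253  0.1   ] [0.0431 0.099  0.0021] [ 0.0041 -0.0014 -0.8261]
1.15 [ 0.5503 -0.2295  0.1   ] [0.0534 0.1077 0.0022] [ 0.0042 -0.0012 -0.9261]
1.25 [ 0.5635 -0.2324  0.1   ] [0.0646 0.1152 0.0022] [ 0.0043 -0.001  -1.0261]
1.35 [ 0.5769 -0.234   0.1   ] [0.0765 0.1216 0.0023] [ 0.0044 -0.0008 -1.1261]
1.45 [ 0.5903 -0.2342  0.1   ] [0.089  0.1268 0.0023] [ 0.0045 -0.0006 -1.2261]
1.55 [ 0.6038 -0.2331  0.1   ] [0.1019 0.1307 0.0024] [ 0.0045 -0.0004 -1.3261]
1.65 [ 0.6171 -0.2307  0.1   ] [0.1151 0.1334 0.0024] [ 0.0046 -0.0001 -1.4261]
```

Call:
servo_tool(targets=[[[0.001,0.017,0.002],[0.003,-0.002,-0.126]],[[0.003,0.03,0.002],[0.003,-0.002,-0.226]],[[0.007,0.043,0.002],[0.003,-0.002,-0.326]],[[0.012,0.056,0.002],[0.003,-0.002,-0.426]],[[0.018,0.068,0.002],[0.004,-0.002,-0.526]],[[0.025,0.079,0.002],[0.004,-0.002,-0.626]],[[0.034,0.089,0.002],[0.004,-0.002,-0.726]],[[0.043,0.099,0.002],[0.004,-0.001,-0.826]],[[0.053,0.108,0.002],[0.004,-0.001,-0.926]],[[0.065,0.115,0.002],[0.004,-0.001,-1.026]],[[0.0765,0.1215,0.002],[0.004,-0.001,-1.126]],[[0.0765,0.1215,0.002],[0.004,-0.001,-1.126]]])

```text
time_s: 4.4
position: [0.5768, -0.234, 0.0995]
tcp_rot: [[0.069, 0.998, -0.0], [0.998, -0.069, -0.0], [-0.0, -0.0, -1.0]]
force: [-0.1, 0.5, 0.2]
opening: 0.521
```

```bash
python3 - <<'E'
from h import *
s=telemetry.read_state();print(s["position"],s["force"],s["opening"])
for t in (1.45,1.55,1.65):
    a=t+.153; p=np.array([.586-.135*np.cos(a),-.0993-.135*np.sin(a),.1]); print(round(t,2),p,*go(p,np.degrees(a)-90,s))
E
```

```text
[ 0.5768 -0.234   0.0995] [-0.0971  0.477   0.2317] 0.5213931287522449
1.45 [ 0.5903 -0.2342  0.1   ] [ 0.0007  0.0135 -0.0005] [-0.      0.0002 -0.1015]
1.55 [ 0.6038 -0.2331  0.1   ] [ 0.0028  0.0269 -0.0005] [-0.0001  0.0002 -0.2015]
1.65 [ 0.6171 -0.2307  0.1   ] [ 0.0061  0.0399 -0.0005] [-0.0001  0.0002 -0.3015]
```

Call:
servo_tool(targets=[[[0.001,0.0135,0],[0,0,-0.1]],[[0.003,0.027,0],[0,0,-0.2]],[[0.006,0.04,0],[0,0,-0.3]],[[0.006,0.04,0],[0,0,-0.3]],[[0.006,0.04,0],[0,0,-0.3]],[[0.006,0.04,0],[0,0,-0.3]],[[0.004,0.034,0],[0,0,-0.3]],[[0.004,0.034,0],[0,0,-0.3]],[[0.004,0.034,-0.06],[0,0,-0.3]],[[0.004,0.034,-0.12],[0,0,-0.3]],[[0.004,0.034,-0.12],[0,0,-0.3]],[[0.004,0.034,-0.12],[0,0,-0.3]]])

```text
time_s: 5.9
position: [0.6094, -0.2317, 0.2173]
tcp_rot: [[-0.229, 0.973, -0.004], [0.973, 0.229, 0.002], [0.003, -0.004, -1.0]]
force: [-1.1, -0.3, -0.1]
opening: 0.518
```

```bash
python3 - <<'E'
from h import *
s=telemetry.read_state();print(s["position"],s["force"],s["tcp_rot"])
im,K,E=cap("top"); np.savez("top1.npz",im=im,K=K,E=E)
cv2.imwrite("pics/top1.png",im)
a=1.6+.153;print("knob at stop pred",proj(K,E,(.5848-.135*np.cos(a),-.0993-.135*np.sin(a),.125)))
for p,a in [((.4394,.0609,.16),0),((.4394,.0609,.042),0)]: print(*go(p,a,s))
E
```

```text
[ 0.6094 -0.2317  0.2173] [-1.1444 -0.3018 -0.1438] [[-0.2292  0.9734 -0.0042]
 [ 0.9734  0.2292  0.0023]
 [ 0.0032 -0.0035 -1.    ]]
knob at stop pred [304.5443 164.6914]
[ 0.3236 -0.0982  0.0587] [-0.0039 -0.0028  0.2312]
[ 0.3233 -0.0978  0.1767] [-0.0039 -0.0028  0.2312]
```

View pics/top1.png

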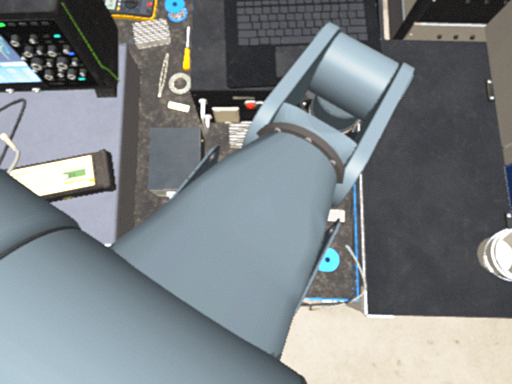

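The arm hides the stand from above. I move to above the can and check from there.

Call:
servo_tool(targets=[[[0.324,-0.098,0.03],[-0.004,-0.003,0.231]],[[0.324,-0.098,0.03],[-0.004,-0.003,0.231]],[[0.324,-0.098,0.03],[-0.004,-0.003,0.231]],[[0.324,-0.098,0.03],[-0.004,-0.003,0.231]],[[0.324,-0.098,0.03],[-0.004,-0.003,0.231]],[[0.324,-0.098,0.03],[-0.004,-0.003,0.231]],[[0.324,-0.098,0.03],[-0.004,-0.003,0.231]],[[0.324,-0.098,0.03],[-0.004,-0.003,0.231]],[[0.324,-0.098,0.03],[-0.004,-0.003,0.231]],[[0.324,-0.098,0.03],[-0.004,-0.003,0.231]]], gripper=0.087)

```text
time_s: 7.2
position: [0.4407, 0.0601, 0.1885]
tcp_rot: [[0.001, 1.0, 0.001], [1.0, -0.001, -0.001], [-0.001, 0.001, -1.0]]
force: [-0.0, 0.8, -0.5]
opening: 0.995
```

```bash
python3 - <<'E'
from h import *
s=telemetry.read_state();print(s["position"],s["force"],s["tcp_rot"])
im,K,E=cap("wrist"); np.savez("w2.npz",im=im,K=K,E=E)
im2,K2,E2=cap("scene"); np.savez("s2.npz",im=im2,K=K2,E=E2)
c=cv2.resize(im2[120:270,120:350],(690,450)); cv2.imwrite("pics/w2.png",np.vstack([np.pad(im[:250],((0,0),(0,178),(0,0))),np.pad(c[60:400],((0,0),(0,0),(0,0)))]))
print("cap pred",proj(K,E,(.4392,.0608,.081)), proj(K2,E2,(.5848-.135*np.cos(1.753),-.0993-.135*np.sin(1.753),.125)))
for p,a in [((.4394,.0609,.042),0)]: print(*go(p,a,s))
E
```

```text
[0.4407 0.0601 0.1885] [-0.025   0.7618 -0.4583] [[ 0.0011  1.      0.0006]
 [ 1.     -0.0011 -0.0005]
 [-0.0005  0.0006 -1.    ]]
cap pred [246.1614 188.4489] [303.3622 186.1454]
[ 0.0009 -0.0014  0.1465] [ 0.0006  0.0005 -0.0011]
```

View pics/w2.png

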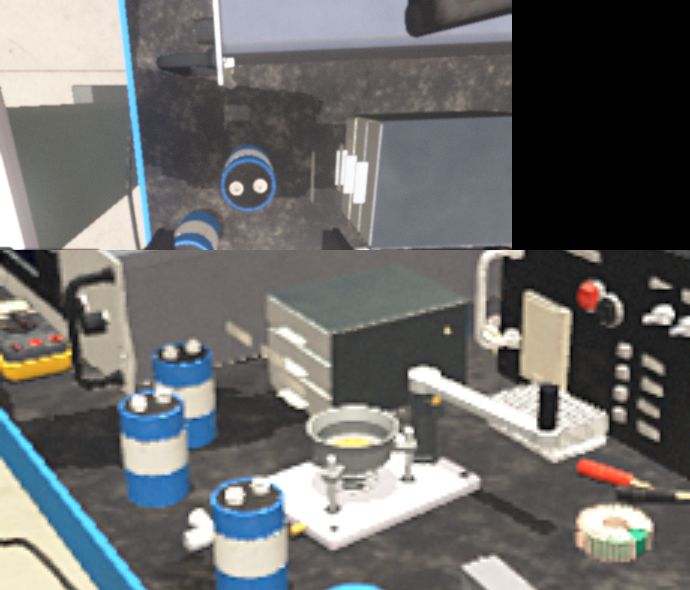

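The scene view shows the knob at (303,185) against a predicted (303.4,186.1), so the brace is at its end stop. The wrist view shows can A's top at (248,186) against a predicted (246,188), so the jaws are centred on it. I go down and grip.

Call:
servo_tool(targets=[[[0.001,-0.0,0.05],[0,0,0]],[[0.001,-0.0,0.09],[0,0,0]],[[0.001,-0.0,0.12],[0,0,0]],[[0.001,-0.0,0.1465],[0,0,0]],[[0.001,-0.0,0.1465],[0,0,0]],[[0.001,-0.0,0.1465],[0,0,0]]])

```text
time_s: 8.05
position: [0.4407, 0.0618, 0.0426]
tcp_rot: [[-0.0, 1.0, 0.001], [1.0, 0.0, -0.001], [-0.001, 0.001, -1.0]]
force: [0.6, -0.3, 0.0]
opening: 0.998
```

Call:
servo_tool(targets=[[[0,0,0],[0,0,0]],[[0,0,0],[0,0,0]],[[0,0,0],[0,0,0]],[[0,0,0],[0,0,0]],[[0,0,0],[0,0,0]],[[0,0,0],[0,0,0]],[[0,0,0],[0,0,0]],[[0,0,0],[0,0,0]]], gripper=0.04)

```text
time_s: 9.05
position: [0.4404, 0.0619, 0.0422]
tcp_rot: [[-0.0, 1.0, 0.001], [1.0, 0.0, -0.0], [-0.0, 0.001, -1.0]]
force: [0.1, -0.5, 4.1]
opening: 0.58
```

```bash
python3 - <<'E'
from h import *
s=telemetry.read_state();print(s["position"],s["force"],s["tcp_rot"],s["opening"]*.087)
for p,a in [((.4394,.0609,.172),0),((.5095,-.111,.172),0)]: print(*go(p,a,s))
E
```

```text
[0.4404 0.0619 0.0422] [ 0.1031 -0.4769  4.1308] [[-0.0005  1.      0.0009]
 [ 1.      0.0005 -0.0005]
 [-0.0005  0.0009 -1.    ]] 0.05049718117923679
[-0.0011 -0.0008 -0.1298] [0.0009 0.0005 0.0005]
[-0.173   0.0692 -0.1296] [0.0009 0.0005 0.0005]
```

Call:
servo_tool(targets=[[[0,0,-0.04],[0,0,0]],[[0,0,-0.09],[0,0,0]],[[0,0,-0.13],[0,0,0]],[[-0.05,0.02,-0.13],[0.001,0,0]],[[-0.1,0.04,-0.13],[0.001,0,0]],[[-0.14,0.056,-0.13],[0.001,0,0]],[[-0.173,0.0695,-0.13],[0.001,0,0]],[[-0.173,0.0695,-0.13],[0.001,0,0]],[[-0.173,0.0695,-0.13],[0.001,0,0]],[[-0.173,0.0695,-0.13],[0.001,0,0]]])

```text
time_s: 10.3
position: [0.5086, -0.1096, 0.1718]
tcp_rot: [[-0.002, 1.0, -0.002], [1.0, 0.002, 0.001], [0.001, -0.002, -1.0]]
force: [0.7, 0.7, -1.1]
opening: 0.58
```

```bash
python3 - <<'E'
from h import *
s=telemetry.read_state();print(s["position"],s["force"],s["tcp_rot"],s["opening"]*.087)
d=np.load("s2.npz");im2,K2,E2=d["im"],d["K"],d["E"]; print("rim s2",onz(K2,E2,237,198.3,.066))
im,K,E=cap("scene");cv2.imwrite("pics/s3.png",cv2.resize(im[100:260,160:320],(640,640),interpolation=cv2.INTER_CUBIC))
p=s["position"]
print("seat pred in crop",(proj(K,E,(.5098,-.1105,.066))-[160,100])*4,"cap bottom pred",(proj(K,E,(p[0],p[1]-.001,.130))-[160,100])*4)
for q in [(.5098,-.1098,.105),(.5098,-.1098,.0685)]: print(*go(q,0,s))
E
```

```text
[ 0.5086 -0.1096  0.1718] [ 0.6722  0.7095 -1.0758] [[-0.0016  1.     -0.0025]
 [ 1.      0.0016  0.0006]
 [ 0.0006 -0.0025 -1.    ]] 0.050497535347521466
rim s2 [ 0.5124 -0.1048  0.066 ]
seat pred in crop [308.9203 397.8603] cap bottom pred [306.0589 299.2814]
[-0.0002  0.0014  0.0668] [-0.0025 -0.0006  0.0016]
[-0.0002  0.0015  0.1033] [-0.0025 -0.0006  0.0016]
```

View pics/s3.png

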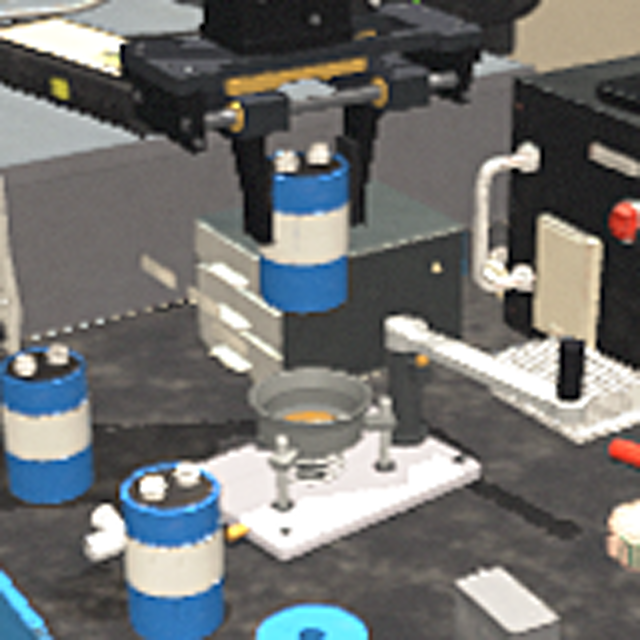

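The view shows the can held over the cup: can bottom about (303,292) and rim centre about (311,394) in crop pixels. The brace is out. The can seems to lean a little, with its bottom toward image left, perhaps swung about the jaw axis. I measure that before lowering.

```bash
python3 - <<'E'
from h import *
im,K,E=cap("scene"); s=telemetry.read_state();p=np.array(s["position"])
hsv=cv2.cvtColor(im,cv2.COLOR_BGR2HSV);m=cv2.inRange(hsv,(98,110,40),(122,255,255))
n,l,st,ce=cv2.connectedComponentsWithStats(m)
def band(c,z0,z1,tilt=(0,0)): # centroid of the projected silhouette (convex hull) of a cylinder section
    pts=[]
    for z in(z0,z1):
        for a in np.linspace(0,2*np.pi,60): 
            pts.append(proj(K,E,(c[0]+.0255*np.cos(a)+tilt[0]*z,c[1]+.0255*np.sin(a)+tilt[1]*z,c[2]+z)))
    return np.array(pts)
for i in range(1,n):
    if 60<st[i,4]<2000 and 150<st[i,0]<320 and 120<st[i,1]<265: print(st[i],ce[i])
    elif 60<st[i,4]<2000 and st[i,1]>100: print(" other",st[i],ce[i])
for nm,c in [("held",(p[0],p[1]-.001,p[2]-.042)),("C",(.38,-.1935,0)),("B",(.3804,-.0197,0))]:
    for z in (0,.081):
        q=band(c,z,z);print(nm,z,"centre",proj(K,E,(c[0],c[1],c[2]+z)),"u range",q[:,0].min(),q[:,0].max(),"v",q[:,1].min(),q[:,1].max())
x0,x1=220,252
for v in range(136,180,2):
    r=np.where(m[v,215:260])[0]+215; print(v,(r.min(),r.max(),len(r)) if len(r) else None,end="; ")
E
```

```text
[228 138  20  15 192] [237.5156 146.9531]
 other [  82  147   66  237 1880] [107.9431 258.6527]
[225 164  22  14 249] [235.8394 170.8835]
 other [100 173   9  54 107] [103.4112 195.2617]
 other [ 106  177  102  128 1507] [153.3849 244.5488]
[159 188  23  16 195] [169.9385 197.2615]
[161 211  22  15 222] [172.2432 219.0586]
[190 215  25  22 251] [201.8127 228.4741]
[192 245  24  16 267] [203.8577 253.427 ]
 other [224 271  28  13  85] [238.3412 278.8235]
 other [133 292  49  21 323] [156.7399 301.8607]
held 0 centre [236.7568 174.7659] u range 225.71233757188037 247.78730044718702 v 170.50234849244885 179.22934549949954
held 0.081 centre [236.3724 141.4667] u range 224.94791893371965 247.7811206953008 v 137.82041292263327 145.2895444660577
C 0 centre [204.5204 255.6033] u range 192.59619405218626 216.38607244165993 v 249.1154201952241 262.419156747308
C 0.081 centre [202.9158 222.7232] u range 190.54746277800007 215.22217420067216 v 216.8085796269143 228.9477693220718
B 0 centre [173.3501 221.6225] u range 162.79360090932013 183.8347157901575 v 216.62775717903037 226.83808136622338
B 0.081 centre [170.9461 191.8449] u range 160.0387124444512 181.77425088854844 v 187.332208090449 196.56330891842913
136 None; 138 (np.int64(243), np.int64(245), 3); 140 (np.int64(245), np.int64(246), 2); 142 (np.int64(244), np.int64(246), 3); 144 (np.int64(228), np.int64(246), 19); 146 (np.int64(228), np.int64(246), 19); 148 (np.int64(228), np.int64(247), 20); 150 (np.int64(228), np.int64(245), 18); 152 (np.int64(228), np.int64(242), 15); 154 None; 156 None; 158 None; 160 None; 162 None; 164 (np.int64(225), np.int64(246), 3); 166 (np.int64(225), np.int64(246), 20); 168 (np.int64(225), np.int64(246), 22); 170 (np.int64(225), np.int64(246), 22); 172 (np.int64(226), np.int64(246), 21); 174 (np.int64(226), np.int64(246), 21); 176 (np.int64(229), np.int64(244), 16); 178 None;
```

The right edge of the can is at u≈247 at both top and bottom, and the left edge at the top is only hidden by the finger. So the can is upright and where predicted. Combining the pivot-based and rim estimates puts the cradle at about (0.511,-0.111). I lower into the chamfer.

Call:
servo_tool(targets=[[[-0.001,0.002,0.03],[-0.002,0,0]],[[-0.001,0.002,0.05],[-0.002,0,0]],[[-0.001,0.002,0.06],[-0.002,0,0]],[[-0.001,0.002,0.066],[-0.002,0,0]],[[-0.001,0.002,0.066],[-0.002,0,0]],[[-0.001,0.002,0.066],[-0.002,0,0]]])

```text
time_s: 11.15
position: [0.5121, -0.1122, 0.1068]
tcp_rot: [[-0.001, 1.0, 0.003], [1.0, 0.001, -0.001], [-0.001, 0.003, -1.0]]
force: [0.9, 1.0, -1.1]
opening: 0.581
```

```bash
python3 - <<'E'
from h import *
s=telemetry.read_state();print(s["position"],s["force"],s["moment"],s["tcp_rot"])
for q in [(.511,-.1105,.09),(.511,-.1105,.0675)]: print(*go(q,0,s))
E
```

```text
[ 0.5121 -0.1122  0.1068] [ 0.9419  0.9535 -1.1348] [-0.0762  0.0681 -0.012 ] [[-0.0006  1.      0.0026]
 [ 1.      0.0006 -0.001 ]
 [-0.001   0.0026 -1.    ]]
[ 0.0017 -0.0011  0.0168] [0.0026 0.001  0.0006]
[ 0.0017 -0.0012  0.0393] [0.0026 0.001  0.0006]
```

Call:
servo_tool(targets=[[[0.0015,-0.001,0.004],[0.002,0.001,0]],[[0.0015,-0.001,0.01],[0.002,0.001,0]],[[0.0015,-0.001,0.016],[0.002,0.001,0]],[[0.0015,-0.001,0.016],[0.002,0.001,0]]])

```text
time_s: 11.65
position: [0.5102, -0.1103, 0.0895]
tcp_rot: [[-0.0, 1.0, -0.002], [1.0, 0.0, 0.001], [0.001, -0.002, -1.0]]
force: [-1.2, -0.5, -1.4]
opening: 0.576
```

Call:
servo_tool(targets=[[[0,0,0.004],[0,0,0]],[[0,0,0.008],[0,0,0]],[[0,0,0.008],[0,0,0]]])

```text
time_s: 12.02
position: [0.511, -0.1106, 0.0825]
tcp_rot: [[-0.001, 1.0, 0.0], [1.0, 0.001, 0.0], [0.0, 0.0, -1.0]]
force: [-0.8, 1.4, 5.5]
opening: 0.576
```

```bash
python3 - <<'E'
from h import *
s=telemetry.read_state();print(s["position"],s["force"],s["moment"],s["tcp_rot"])
for q in [(.511,-.1105,.075),(.511,-.1105,.0675)]: print(*go(q,0,s))
E
```

```text
[ 0.511  -0.1106  0.0825] [-0.8203  1.3529  5.4887] [-0.0222  0.2111 -0.0584] [[-0.0005  1.      0.0001]
 [ 1.      0.0005  0.0003]
 [ 0.0003  0.0001 -1.    ]]
[0.0001 0.     0.0075] [ 0.0001 -0.0003  0.0005]
[0.0001 0.     0.015 ] [ 0.0001 -0.0003  0.0005]
```

The can is on the floor and the spring is taking load, with only small lateral force. I press on to the stop.

Call:
servo_tool(targets=[[[0,0,0.003],[0,0,0]],[[0,0,0.006],[0,0,0]],[[0,0,0.009],[0,0,0]],[[0,0,0.012],[0,0,0]],[[0,0,0.012],[0,0,0]],[[0,0,0.012],[0,0,0]]])

```text
time_s: 12.78
position: [0.511, -0.1107, 0.0714]
tcp_rot: [[-0.001, 1.0, 0.0], [1.0, 0.001, 0.0], [0.0, 0.0, -1.0]]
force: [-1.8, 0.0, 10.6]
opening: 0.584
```

Call:
servo_tool(targets=[[[0,0,0.0015],[0,0,0]],[[0,0,0.003],[0,0,0]],[[0,0,0.003],[0,0,0]],[[0,0,0.003],[0,0,0]]])

```text
time_s: 13.28
position: [0.511, -0.1107, 0.0686]
tcp_rot: [[-0.001, 1.0, 0.001], [1.0, 0.001, -0.0], [-0.0, 0.001, -1.0]]
force: [-1.0, 0.9, 11.9]
opening: 0.579
```

Call:
servo_tool(targets=[[[0,0,0.001],[0,0,0]],[[0,0,0.002],[0,0,0]],[[0,0,0.002],[0,0,0]],[[0,0,0.002],[0,0,0]],[[0,0,0.002],[0,0,0]]])

```text
time_s: 13.9
position: [0.511, -0.1106, 0.0681]
tcp_rot: [[-0.001, 1.0, 0.001], [1.0, 0.001, -0.0], [-0.0, 0.001, -1.0]]
force: [-2.7, 1.1, 22.2]
opening: 0.58
```

```bash
python3 - <<'E'
from h import *
im,K,E=cap("scene");s=telemetry.read_state();print(s["position"],s["force"],s["opening"]*.087)
cv2.imwrite("pics/s4.png",cv2.resize(im[100:260,180:340],(640,640),interpolation=cv2.INTER_CUBIC))
E
```

```text
[ 0.511  -0.1107  0.0681] [-4.1791  1.5486 22.1237] 0.05033220624495994
```

View pics/s4.png

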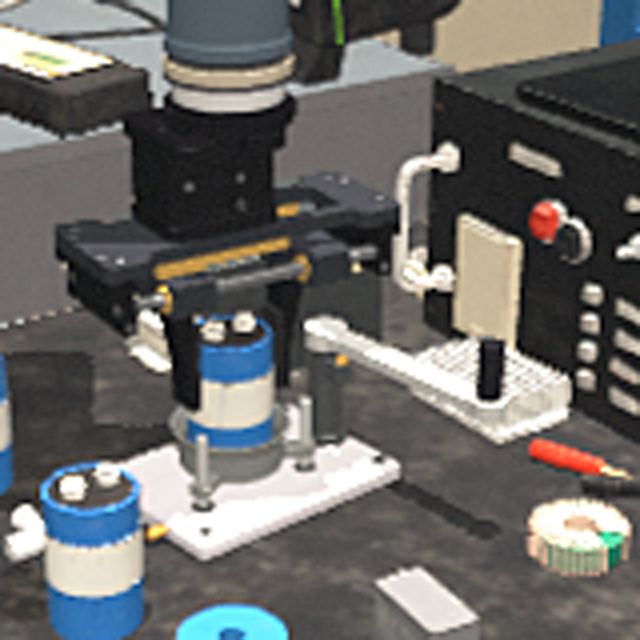

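The picture shows the can standing in the lowered cup at (235,400), the jaws gripping it, and the brace out with its knob at (490,365). The force rose sharply at TCP z 0.0681 (0.068 expected), so the cradle is on its stop. I hold briefly and hand in.

Call:
servo_tool(targets=[[[0,0,0],[0,0,0]],[[0,0,0],[0,0,0]],[[0,0,0],[0,0,0]],[[0,0,0],[0,0,0]]])

```text
time_s: 14.45
position: [0.511, -0.1106, 0.0681]
tcp_rot: [[-0.001, 1.0, 0.001], [1.0, 0.001, -0.0], [-0.0, 0.001, -1.0]]
force: [-4.1, 1.3, 22.3]
opening: 0.581
```

```bash
python3 - <<'E'
from h import *
s=telemetry.read_state();print(s["time_s"],s["position"],s["force"],np.abs(s["qvel"]).max())
if s["force"][2]>14 and s["position"][2]<.0695: print(order.hand_in())
E
```

```text
14.45 [ 0.511  -0.1106  0.0681] [-4.0553  1.3499 22.2899] 0.09125992692924904
the job is handed in; nothing more can be done
None
```

I pushed the brace round with the open jaws straddling its knob until it was at the end stop. Then I took the leftmost can, lowered it into the cradle, pressed it to the stop and handed in at 14.45 s with the robot still holding it down.

**Last checks:**
- **Cradle:** the fingers stopped at 68.1 mm above the bench, where I expected 68 mm with the cradle fully down. The upward force jumped from 12 to 22 N there and stayed steady.
- **Can:** the grip held at 50 mm opening with no sign of slipping, and the last picture shows the can upright in the cup. I didn't measure its exact centring and lean after pressing; the bore limits the offset to about 3.5 mm.
- **Brace:** the knob was within about 1 pixel of its predicted end-stop position before the pick, and it was still out in the last picture.
- **Other parts:** I touched none of them on purpose, and those in the last picture looked in place. I didn't measure their positions again.

A side force of about 4 N remained at the end. One picture first suggested the can was leaning in the grip, but that was a finger hiding its left edge.

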